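# Pack seven gauged pins into the round tin

## Robot

A 7-joint arm with a two-finger parallel gripper is mounted at the origin on the work surface. World frame = base frame: x ahead of the robot, y to its left, z up, the work surface at z = 0. Lengths are in m, angles in degrees, forces in N, time in s.
With the tool pointing down it reaches from about 0.35 to 0.775 m from the base axis. Payload 3.1 kg.
Tool frame: the origin (TCP) lies on the centre line of the jaws, within the pads' length; the fingertips stand 17 mm ahead of it and the grasp point (between the pads) lies 2 mm behind it (robot.tip_reach is the distance from the TCP to the fingertips, in m); z points along the fingers, y is the direction in which the jaws open and shut (so a half turn about z gives the same grasp; the last joint's range is limited). The gripper opens to 85 mm and grips with 20 to 120 N. Pads are 22 mm wide; open, the fingers measure 114 mm over their backs; the gripper's body (76 mm by 85 mm) begins 54 mm behind the grasp point. The pads swing forward as they close: fully open they stand 13 mm farther back than shut.
Start: joints at [-79.223, 17.813, 0.802, 86.603, -0.252, 75.585, -1.558], TCP at [0.125, 0.536, 0.248] pointing down, gripper open.
Joint ranges: [-154.91, 154.91], [-16.99, 109.72], [-72.82, 74.43], [7.12, 147.25], [-82.49, 262.49], [11.32, 116.49], [-174.64, 174.64]. Speed limits (degrees/s): [159.86, 159.86, 180, 180, 180, 180, 180].

## Interface

Orientations are given as [roll, pitch, yaw] about the fixed x, y, z axes, in that order (R = Rz(yaw) Ry(pitch) Rx(roll)).
In Python, from station import robot, fingers, vision, workorder, recognise gives the robot as it stands. Calls block until the motion is done:
- robot.move_to(position, orientation): joint-space move of the TCP to a pose.
- robot.line_to(position, orientation=None, velocity=0.15, f_stop=None): straight line of the TCP; orientation=None keeps the orientation; velocity is the mean speed in m/s. With f_stop (N) it stops when the force on the tool has changed by that much, and returns True; else False.
- robot.move_j(angles): joint-space move.
- fingers.gripper_to(opening, force=None): opening from 0.0 (shut) to 1.0 (fully open); force is the grip in N (None keeps the last); returns when the fingers have stopped.
- robot.pause(seconds).
- robot.inverse_kinematics(position, orientation): joint angles nearest the present ones, or None.
- vision.grab_frame(name): name is "side" or "top" or "wrist"; returns the picture (384x512x3 uint8, red, green, blue); there is no depth.
- vision.calibration(name): a dict with "mtx" (3x3 intrinsics, pixels), "extrinsics" (4x4, takes a point from world to camera coordinates); the wrist camera has in their place "T_tool_cam" (4x4, takes a point from camera to tool coordinates, whose origin is the TCP and whose axes are the flange's). Camera axes: x right, y up, looking along -z (the intrinsics and any distortion apply to the point x, -y, -z); pixel columns grow to the right and rows downward; lengths in m; the calibration is good to about 2 mm. A picture is of the moment at which its call begins: read the wrist's pose just before it. calibration takes no time and is no camera call.
A pose or a line that the arm cannot do raises robot.PlanningError and nothing moves.
- workorder.close_job(): hands the job in, once; it reports no verdict.
Trained networks look in the newest picture that a camera, given by its name, has taken for a name from the list of things; names that differ only in an ending like _2 or _b are one class to them, and where a whole thing is asked for, a point or a joint stands for the part that bears it (a point fixed in the world has none). Each returns a list of dicts, best first, with "p" (0 to 1); they miss things now and then, are a little off and sometimes report something else, mostly with a low value. They report only what shows in the picture. A call takes as long as a camera call. They do not tell look-alikes from the thing itself.
- recognise(label, camera): "rect" ([centre column, centre row, width, height] in pixels, round what is visible of it).
Readings, each from a call of its own:
- robot.current_time_s(): time.
- robot.current_joint_positions(): joint angles.
- robot.current_dq(): joint speeds.
- robot.current_joint_torque(): joint torques, N m.
- robot.current_tool_pos(): TCP position.
- robot.current_eef_rot(): TCP orientation.
- robot.current_contact_force(): force on the tool from outside, world axes, zero at the start.
- robot.current_torque(): the same for the moment, N m.
- robot.current_finger_gap(): opening from 0.0 (shut) to 1.0 (fully open).
Only numpy, scipy, OpenCV 4.12 (cv2) and the standard library are available. Lean on these libraries where they do the work, as an engineer would, in place of code of your own. Each camera call takes 0.05 s, during which the arm holds its last target. There are 200 camera calls.

## Task

Finish packing the round tin so that all seven matching stepped pins stand upright and flat on its floor, one in the middle and six in a ring around it: five are in it already, but one of those stands astride two places and must be moved over before the last two, which stand on the bench, will fit. Lower each pin gently to the floor of the tin rather than dropping it, and leave the tin, the odd pin with the wider flange, the micrometer, the calculator and the hex key where they are.

Things in the scene. Friction and masses are not known exactly. Their poses are not given: they have to be found in the camera images.
- tin: open round aluminium tin, loose, about 0.9 kg: outer diameter 136 mm, inner diameter 128 mm, walls 4 mm, floor 5 mm thick (pins stand with their undersides 5 mm above the bench), rim 30 mm above the bench. Origin at the centre of its underside, z up. It is plain and round, its yaw means nothing
- pin1: one of seven identical steel stepped pins: disc foot 40 mm in diameter and 20 mm tall (2 mm bevel below), above it a centred round shank 14 mm in diameter, overall height 85 mm, about 0.27 kg. Origin at the centre of the underside, z up along the pin. Starts in the tin: of pin1 to pin5, in any order, one is in the middle, three side by side round it 60 degrees apart, one astride two places; all four about 42 mm from the centre
- pin2: one of seven identical steel stepped pins: disc foot 40 mm in diameter and 20 mm tall (2 mm bevel below), above it a centred round shank 14 mm in diameter, overall height 85 mm, about 0.27 kg. Origin at the centre of the underside, z up along the pin. Starts in the tin: of pin1 to pin5, in any order, one is in the middle, three side by side round it 60 degrees apart, one astride two places; all four about 42 mm from the centre
- pin3: one of seven identical steel stepped pins: disc foot 40 mm in diameter and 20 mm tall (2 mm bevel below), above it a centred round shank 14 mm in diameter, overall height 85 mm, about 0.27 kg. Origin at the centre of the underside, z up along the pin. Starts in the tin: of pin1 to pin5, in any order, one is in the middle, three side by side round it 60 degrees apart, one astride two places; all four about 42 mm from the centre
- pin4: one of seven identical steel stepped pins: disc foot 40 mm in diameter and 20 mm tall (2 mm bevel below), above it a centred round shank 14 mm in diameter, overall height 85 mm, about 0.27 kg. Origin at the centre of the underside, z up along the pin. Starts in the tin: of pin1 to pin5, in any order, one is in the middle, three side by side round it 60 degrees apart, one astride two places; all four about 42 mm from the centre
- pin5: one of seven identical steel stepped pins: disc foot 40 mm in diameter and 20 mm tall (2 mm bevel below), above it a centred round shank 14 mm in diameter, overall height 85 mm, about 0.27 kg. Origin at the centre of the underside, z up along the pin. Starts in the tin: of pin1 to pin5, in any order, one is in the middle, three side by side round it 60 degrees apart, one astride two places; all four about 42 mm from the centre
- pin6: one of seven identical steel stepped pins: disc foot 40 mm in diameter and 20 mm tall (2 mm bevel below), above it a centred round shank 14 mm in diameter, overall height 85 mm, about 0.27 kg. Origin at the centre of the underside, z up along the pin. At the start it stands on the bench to the right of the tin
- pin7: one of seven identical steel stepped pins: disc foot 40 mm in diameter and 20 mm tall (2 mm bevel below), above it a centred round shank 14 mm in diameter, overall height 85 mm, about 0.27 kg. Origin at the centre of the underside, z up along the pin. At the start it stands on the bench to the right of the tin
- wide_pin: a steel pin that does not belong to the set: foot a wide flat flange 56 mm in diameter and 12 mm tall, shank 18 mm in diameter, 60 mm tall overall. Origin at the centre of its underside. It stands on the bench among the loose pins, changing places with pin6 and pin7, and stays there
- micrometer: outside micrometer lying flat, about 165 mm long, 18 mm high. Origin on its underside at the middle of its bow. Bystander
- calculator: black pocket calculator, 150 x 80 x 14 mm. Origin at the centre of its underside. Bystander
- hex_key: L-shaped steel hex key, 85 x 30 mm, 6 mm thick. Origin on its underside, near the middle of the long leg. Bystander
Not all that is in view belongs to the job. What is shaped like the pin1 but red or yellow is not meant. Of the things that look like the tin, the smaller one is meant.

How it is judged:
By the outcome, as a careful person would: the job done as asked, in the order asked, and still so for the second after the job is handed in, with the robot touching nothing.
It also fails if it takes over 70 s, if anything falls off the work surface, if the arm or the gripper's body presses on something with over 40 N, if the wrist force passes 120 N, or if a joint passes its speed limit or range.

## Working session

There is one attempt and no reset: what is moved stays moved. The work goes in short steps, each a Python script; the robot and the scene stay as the last script left them, time stands still between calls to the robot, and variables do not carry over. Pictures are saved under pics/ and viewed, about 8 in all and at most 12, crops included, and the job is handed in when it is done.

```bash
ls; mkdir -p pics; python3 - <<'E'
from station import robot, fingers, vision, workorder, recognise
import cv2,numpy as np
for n in ["top","side"]:
    im=vision.grab_frame(n); cv2.imwrite(f"pics/{n}0.png",cv2.resize(im[:,:,::-1],None,fx=1.5,fy=1.5,interpolation=cv2.INTER_CUBIC))
    c=vision.calibration(n); print(n,{k:np.round(v,4).tolist() if k in("mtx","extrinsics") else v for k,v in c.items()})
    for l in ["tin","pin1","wide_pin"]:
        print(l,[(np.round(d["rect"]).tolist(),round(d["p"],2)) for d in recognise(l,n)])
print(vision.calibration("wrist"),robot.current_time_s(),robot.current_eef_rot())
E
```

```text
pics
top {'mtx': [[359.8488, 0.0, 253.5503], [0.0, 359.8488, 189.558], [0.0, 0.0, 1.0]], 'extrinsics': [[0.0018, -1.0, 0.0014, 0.0054], [0.9994, 0.0018, 0.0336, -0.5277], [-0.0336, 0.0013, 0.9994, -0.817], [0.0, 0.0, 0.0, 1.0]]}
tin [([218.0, 182.0, 62.0, 58.0], 0.86), ([216.0, 278.0, 87.0, 87.0], 0.57)]
pin1 [([324.0, 226.0, 21.0, 15.0], 0.76), ([236.0, 181.0, 17.0, 17.0], 0.72), ([219.0, 181.0, 19.0, 20.0], 0.71), ([249.0, 129.0, 11.0, 17.0], 0.68), ([214.0, 165.0, 16.0, 22.0], 0.6), ([230.0, 197.0, 18.0, 18.0], 0.6), ([349.0, 157.0, 24.0, 20.0], 0.5), ([200.0, 123.0, 14.0, 21.0], 0.5)]
wide_pin [([388.0, 203.0, 25.0, 27.0], 0.57)]
side {'mtx': [[397.2118, 0.0, 256.009], [0.0, 397.2118, 194.2094], [0.0, 0.0, 1.0]], 'extrinsics': [[0.9167, -0.3991, -0.0202, -0.4732], [0.2646, 0.5681, 0.7792, -0.1763], [-0.2995, -0.7197, 0.6264, -0.8611], [0.0, 0.0, 0.0, 1.0]]}
tin [([174.0, 207.0, 79.0, 63.0], 0.95), ([253.0, 187.0, 53.0, 41.0], 0.92), ([239.0, 174.0, 11.0, 26.0], 0.49)]
pin1 [([331.0, 244.0, 20.0, 38.0], 0.93), ([258.0, 248.0, 22.0, 32.0], 0.8), ([246.0, 183.0, 15.0, 27.0], 0.74), 
[... 204 characters left out ...]
], 0.51)]
wide_pin [([312.0, 300.0, 30.0, 36.0], 0.84), ([263.0, 182.0, 13.0, 33.0], 0.64), ([240.0, 175.0, 10.0, 28.0], 0.55)]
{'mtx': array([[280.88206696,   0.        , 255.00941376],
       [  0.        , 280.88206696, 192.86242754],
       [  0.        ,   0.        ,   1.        ]]), 'T_tool_cam': array([[-1.69562225e-05,  9.53964036e-01,  2.99921019e-01,
         7.69033253e-02],
       [ 9.99999952e-01,  1.08813228e-04, -2.89568517e-04,
        -8.34262484e-04],
       [-3.08873325e-04,  2.99921000e-01, -9.53963992e-01,
        -1.25646818e-01],
       [ 0.00000000e+00,  0.00000000e+00,  0.00000000e+00,
         1.00000000e+00]])} 0.4 [-1.79982785e+02  1.07908238e-03  1.66835125e+02]
```

View pics/top0.png

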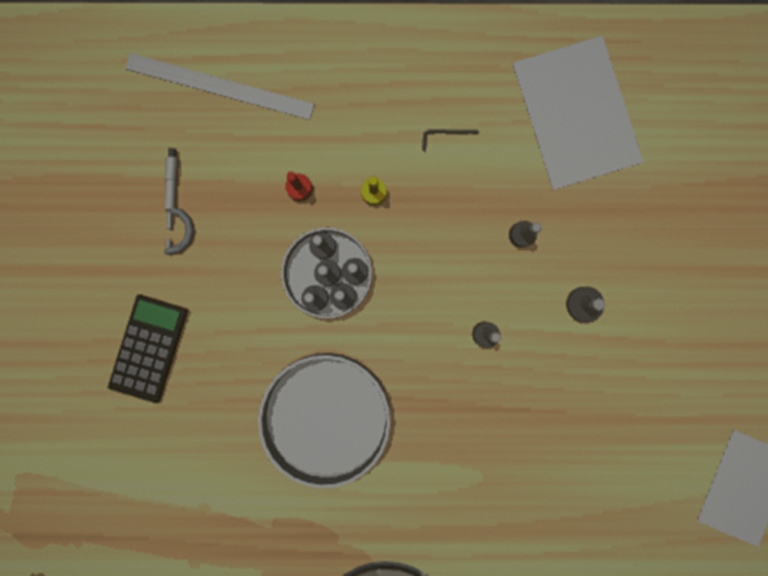

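View pics/side0.png

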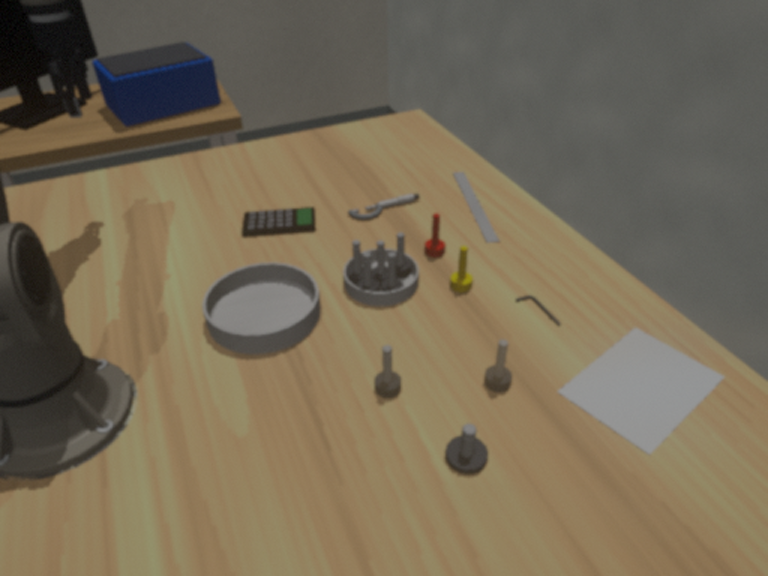

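The bench holds two round tins (top view, 768-px image): the smaller at (328,273), with five pins in it, fits. The larger, empty one at (326,420) is the decoy. The loose matching pins are the two with narrow feet at (523,234) and (486,335). The wide-flanged pin is at (585,304), and the red and yellow ones are decoys. In the tin, the pins at right, lower right and lower left are side by side, and the one at the top (322,244) is astride. I'll look close up next.

```bash
cat > h.py <<'E'
from station import robot, fingers, vision, workorder, recognise
import cv2,numpy as np
from scipy.spatial.transform import Rotation as Ro
def ext(name):
    c=vision.calibration(name)
    if name!="wrist":
        T=np.linalg.inv(np.array(c["extrinsics"]))
    else:
        T0=np.eye(4);T0[:3,3]=robot.current_tool_pos();T0[:3,:3]=Ro.from_euler("xyz",robot.current_eef_rot(),degrees=True).as_matrix()
        T=T0@np.array(c["T_tool_cam"])
    return np.array(c["mtx"]),T
def ray(K,T,u,v,z):
    d=T[:3,:3]@np.array([(u-K[0,2])/K[0,0],-(v-K[1,2])/K[1,1],-1])
    return (T[:3,3]+d*(z-T[2,3])/d[2])[:2]
def proj(K,T,p):
    q=T[:3,:3].T@(np.array(p)-T[:3,3]); return np.array([K[0,2]-K[0,0]*q[0]/q[2],K[1,2]+K[1,1]*q[1]/q[2]])
def shot(fn,s=1.5):
    K,T=ext("wrist"); im=vision.grab_frame("wrist"); cv2.imwrite("pics/"+fn+"_raw.png",im[:,:,::-1]); np.savez("pics/"+fn,K=K,T=T)
    cv2.imwrite("pics/"+fn+".png",cv2.resize(im[:,:,::-1],None,fx=s,fy=s,interpolation=cv2.INTER_CUBIC)); return K,T,im
E
python3 - <<'E'
from h import *
K,T=ext("top")
f=lambda u,v,z:ray(K,T,u/1.5,v/1.5,z)
print("tin",f(328,273,.03))
for n,p in dict(a=(537,227),b=(495,338),w=(598,306)).items(): print(n,f(*p,.085))
for p in [(317,240),(324,266),(351,265),(310,298),(340,299)]: print(f(*p,.09))
c=f(328,273,.03)
for y in [-180,-90,0,90]:
    q=robot.inverse_kinematics([c[0],c[1],.22],[180,0,y]); print(y,q)
E
```

```text
tin [0.54379288 0.08448083]
a [ 0.6055533  -0.21185916]
b [ 0.45110262 -0.15244559]
w [ 0.49562772 -0.29566463]
[0.58619738 0.09417613]
[0.55019044 0.08430507]
[0.55164309 0.04702593]
[0.50597732 0.10336414]
[0.50467283 0.06201663]
-180 [-35.36979754  20.65645707  33.26085436  90.24076048 -11.69738872
  72.60820303  89.71031687]
-90 [ 30.86692837  30.86733769 -61.65495604  87.67773737  27.49665218
  77.95931286 146.81860912]
0 [-43.86671415  23.04767911  45.79078552  90.54063909 -17.00556256
  73.64107559 -85.53482199]
90 [-42.05361399  22.40760032  43.00994887  90.47905175 -15.74730171
  73.35376007   3.33916876]
```

```bash
python3 - <<'E'
from h import *
robot.move_to([.544,.084,.25],[180,0,90])
K,T,im=shot("w1")
for l in ["pin1","tin"]:
  for d in recognise(l,"wrist"): 
    r=d["rect"]; print(l,np.round(r),round(d["p"],2),ray(K,T,r[0],r[1],.03 if l=="tin" else .05))
print(robot.current_time_s(),robot.current_joint_positions())
im=cv2.imread("pics/w1_raw.png"); u,v=proj(K,T,[.544,.084,.03]).astype(int); print(u,v)
u0,v0=max(u-110,0),max(v-110,0)
print(u0,v0); cv2.imwrite("pics/w1c.png",cv2.resize(im[v0:v0+190,u0:u0+220],None,fx=3,fy=3,interpolation=cv2.INTER_CUBIC))
E
```

```text
pin1 [291. 162.  31.  33.] 0.98 [0.58595823 0.0978179 ]
pin1 [232. 185.  30.  43.] 0.9 [0.51577475 0.07028684]
pin1 [370. 130.  46.  33.] 0.77 [0.67356939 0.13546779]
pin1 [261. 202.  34.  40.] 0.74 [0.55062272 0.0490264 ]
pin1 [258. 168.  33.  36.] 0.7 [0.54667071 0.0913474 ]
pin1 [351. 220.  45.  43.] 0.66 [0.66404894 0.02462939]
pin1 [229. 150.  32.  31.] 0.63 [0.5127178  0.11247493]
pin1 [200. 323.  27.  42.] 0.61 [ 0.46583536 -0.13374958]
tin [ 85. 161. 168. 156.] 0.94 [0.33169666 0.09417457]
tin [257. 164. 105. 106.] 0.88 [0.54575192 0.09185541]
2.75 [-42.56192211  21.32699675  43.75016368  87.57258503 -14.96891998
  77.13671779   2.70810992]
255 169
145 59
```

View pics/w1c.png

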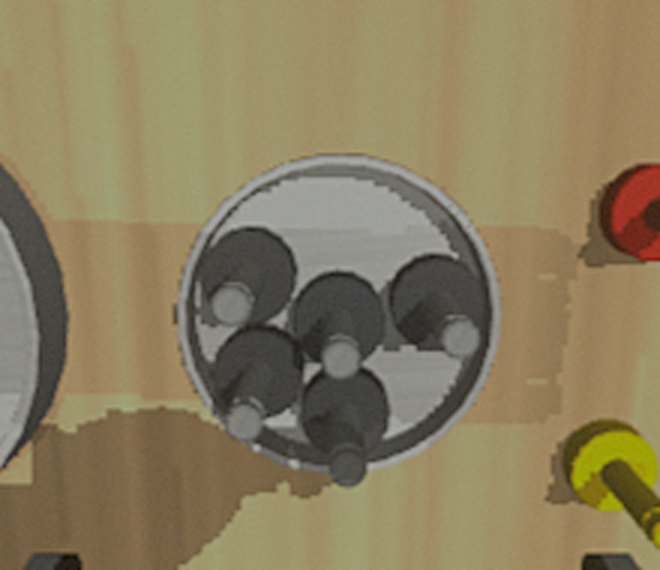

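In this crop the middle pin's top is at (341,356). Three side-by-side pins have tops at (233,303), (246,420) and (348,467), and the astride pin's top is at (459,335). The tin's rim is centred at about (338,313).

```bash
python3 - <<'E'
from h import *
d=np.load("pics/w1.npz");K,T=d["K"],d["T"]
f=lambda p,z:ray(K,T,p[0]/3+145-.33,p[1]/3+59-.33,z)
# rim: extremes of outer rim outline
im=cv2.imread("pics/w1c.png")
for name,p in dict(l=(178,313),r=(499,313),t=(338,153),b=(338,472)).items(): print(name,f(p,.03))
c=(f((178,313),.03)+f((499,313),.03))/2; c2=(f((338,153),.03)+f((338,472),.03))/2
C=np.array([c[0],c2[1]]); print("C",C)
P=dict(mid=(341,356),A=(233,303),B=(246,420),D=(348,467),S=(459,335))
F=dict(mid=(338,312),A=(249,271),B=(258,366),D=(345,408),S=(437,299))
for k in P:
    t=f(P[k],.09); b=f(F[k],.025); r=t-C; print(k,t,b,"r %.1f a %.1f"%(1e3*np.hypot(*r),np.degrees(np.arctan2(r[1],r[0]))))
E
```

```text
l [0.47966704 0.09264374]
r [0.6130955  0.09308755]
t [0.54578942 0.15663894]
b [0.54658593 0.02180443]
C [0.54638127 0.08922169]
mid [0.54672343 0.08960758] [0.54621188 0.09229664] r 0.5 a 48.4
A [0.50963375 0.10816348] [0.50913916 0.10943591] r 41.3 a 152.7
B [0.51295863 0.0659577 ] [0.51196495 0.06865723] r 40.7 a -145.2
D [0.54955777 0.04806118] [0.54951865 0.04983013] r 41.3 a -85.6
S [0.58752618 0.09722957] [0.58771997 0.09796361] r 41.9 a 11.0
```

S is astride at about 11°. The ring places are at about -26°, 34° and 93°, so I'll move S to 33.5°.

```bash
python3 - <<'E'
from h import *
C=np.array([.5464,.0895]); S=np.array([.5875,.0975]); psi=22
g=C+.0427*np.array([np.cos(np.radians(33.5)),np.sin(np.radians(33.5))])
R=[180,0,psi]
fingers.gripper_to(.33,30)
robot.move_to([*S,.15],R)
print("hit",robot.line_to([*S,.056],R,velocity=.08,f_stop=6))
fingers.gripper_to(0,40); print("gap",robot.current_finger_gap(),robot.current_tool_pos(),robot.current_contact_force())
robot.line_to([*S,.064],R,velocity=.03)
print(robot.current_contact_force())
robot.line_to([*g,.064],R,velocity=.05)
print("F",robot.current_contact_force(),robot.current_tool_pos())
print("tch",robot.line_to([*g,.052],R,velocity=.012,f_stop=4),robot.current_tool_pos(),robot.current_time_s())
shot("w2",1.5); print(robot.current_contact_force())
E
```

```text
hit False
gap 0.15609972021739618 [0.58796362 0.09730349 0.05650892] [-0.35532395 -0.21628551 -0.17913832]
[-1.34505883  0.08510242 -1.49906259]
F [ 0.69988368  0.63179663 -2.84457848] [0.5818486  0.11381444 0.06386524]
tch True [0.58201666 0.1128984  0.05645408] 7.4417
[-0.15038818  1.37384454  5.75221472]
```

View pics/w2.png

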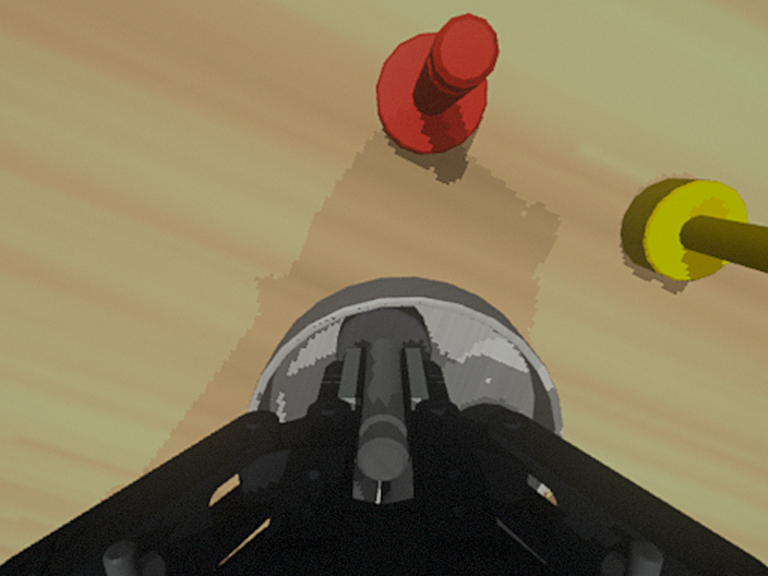

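The pin stands in the pads at its new place, with contact at the same height it was lifted from, so it is on the floor. I'll release it and look again.

```bash
python3 - <<'E'
from h import *
p=robot.current_tool_pos()
fingers.gripper_to(.33,30)
robot.line_to([p[0],p[1],.15],[180,0,22],velocity=.12)
robot.move_to([.546,.089,.25],[180,0,90])
K,T,_=shot("w3")
print(robot.current_time_s(),proj(K,T,[.546,.089,.03]))
im=cv2.imread("pics/w3_raw.png"); cv2.imwrite("pics/w3c.png",cv2.resize(im[100:240,185:335],None,fx=4,fy=4,interpolation=cv2.INTER_CUBIC))
robot.move_to([.52,-.18,.25],[180,0,-26])
K,T,_=shot("w4")
for l in ["pin1","wide_pin"]:
  for d in recognise(l,"wrist"):
    r=d["rect"]; print(l,np.round(r),round(d["p"],2),ray(K,T,r[0],r[1],.04))
print(robot.current_time_s())
E
```

```text
9.7417 [255.94576982 168.4579645 ]
pin1 [261. 224.  30.  40.] 0.95 [ 0.4532281  -0.15550674]
pin1 [ 60. 238.  64.  46.] 0.92 [0.54992221 0.09104379]
pin1 [ 33. 225.  64.  43.] 0.89 [0.58019879 0.11188322]
pin1 [ 86. 225.  57.  48.] 0.83 [0.55017369 0.05012326]
pin1 [ 92. 255.  53.  56.] 0.62 [0.5107628  0.06864988]
pin1 [  5. 160.  10.  28.] 0.61 [0.66320939 0.08676749]
pin1 [ 68. 267.  59.  49.] 0.6 [0.50971168 0.10845564]
pin1 [247.  91.  33.  33.] 0.6 [ 0.60639682 -0.21129975]
pin1 [ 45. 126.  79.  32.] 0.6 [0.67493387 0.01786251]
11.0917
```

View pics/w3c.png

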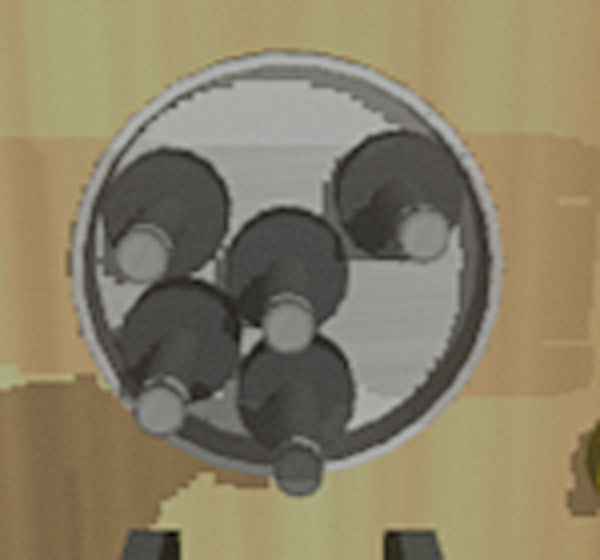

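View pics/w4.png

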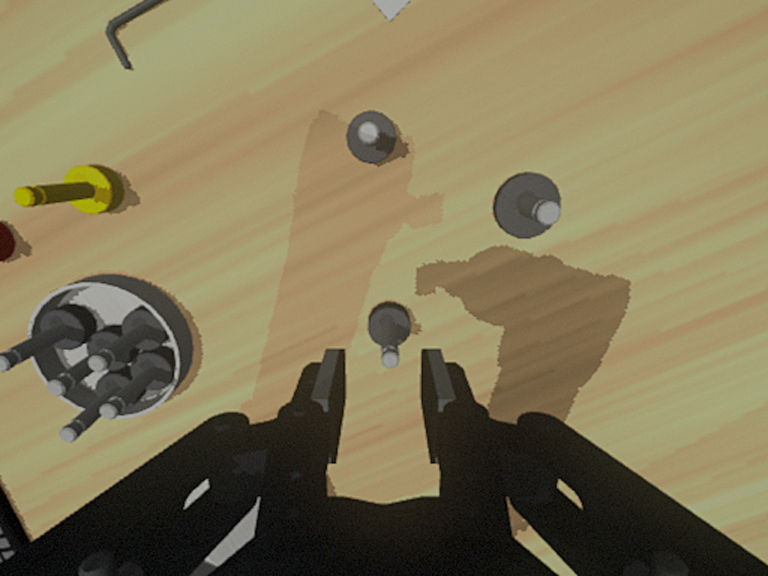

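w3c: S has moved, top now at (424,231); the gaps at upper middle and lower right look full-sized. w4: the matching loose pins have tops at (390,356) and (368,131). The wide-flanged one, shorter and with a larger foot, is at (528,205) and stays where it is.

```bash
python3 - <<'E'
from h import *
d=np.load("pics/w3.npz");K,T=d["K"],d["T"]
f=lambda p,z:ray(K,T,p[0]/4+185-.4,p[1]/4+100-.4,z)
C=np.array([(f((73,262),.03)+f((503,262),.03))[0]/2,(f((288,51),.03)+f((288,475),.03))[1]/2]); print("C",C)
for k,p in dict(mid=(289,325),A=(141,253),B=(160,407),D=(299,469),S=(424,231)).items():
    t=f(p,.09); r=t-C; print(k,t,"r %.1f a %.1f"%(1e3*np.hypot(*r),np.degrees(np.arctan2(r[1],r[0]))))
d=np.load("pics/w4.npz");K,T=d["K"],d["T"]
f=lambda p,z:ray(K,T,p[0]/1.5-.2,p[1]/1.5-.2,z)
print("near",f((390,356),.085),"far",f((368,131),.085),f((371,137),.02),"nf",f((390,323),.02),"w",f((546,213),.06))
for y in (-26,154,-86,94):print(y,[robot.inverse_kinematics([*c],[180,0,y]) is not None for c in ([.606,-.212,.05],[.452,-.154,.05],[.546,.09,.06])], np.round(robot.inverse_kinematics([.546,.09,.06],[180,0,y])))
E
```

```text
C [0.54680764 0.08908605]
mid [0.54679511 0.08897969] r 0.1 a -96.7
A [0.50876254 0.10813713] r 42.5 a 153.4
B [0.51224474 0.06628555] r 41.4 a -146.6
D [0.54955946 0.04836554] r 40.8 a -86.1
S [0.58123816 0.11376577] r 42.4 a 35.6
near [ 0.45719872 -0.15477861] far [ 0.60775916 -0.21100011] [ 0.60700643 -0.21077281] nf [ 0.45744307 -0.1559944 ] w [ 0.50092117 -0.30420062]
-26 [True, True, True] [-51.  41.  58. 101. -39.  61. -94.]
154 [True, True, True] [ 18.  35. -41.  99.  27.  57.  31.]
-86 [True, True, True] [ -56.   48.   70.  102.  -49.   68. -146.]
94 [True, True, True] [-36.  32.  34. 101. -21.  54.  11.]
```

```bash
cat >> h.py <<'E'
C=np.array([.5467,.0891])
def pickplace(P,ang,psi,r=.0427):
    P=np.array(P); R=[180,0,psi]; a=np.radians(ang); g=C+r*np.array([np.cos(a),np.sin(a)])
    fingers.gripper_to(.33,30)
    robot.move_to([*P,.14],R)
    if robot.line_to([*P,.051],R,velocity=.1,f_stop=6): print("HIT",robot.current_tool_pos()); return
    fingers.gripper_to(0,40); print("gap",robot.current_finger_gap(),robot.current_tool_pos())
    robot.line_to([*P,.17],R,velocity=.12); print("F",robot.current_contact_force())
    robot.line_to([*g,.17],R,velocity=.2)
    robot.line_to([*g,.09],R,velocity=.08,f_stop=6)
    print("touch",robot.line_to([*g,.050],R,velocity=.02,f_stop=4),robot.current_tool_pos()-np.array([*g,.056]),robot.current_contact_force(),robot.current_time_s())
E
python3 - <<'E'
from h import *
pickplace([.4572,-.1552],-25.3,-26)
shot("w5")
E
```

```text
gap 0.14996109828617699 [ 0.45790257 -0.155318    0.05163675]
F [-0.21829067  0.67633681 -4.14922328]
touch True [-0.00017376 -0.0001234   0.01895234] [ 2.06117776 -0.08084554 -4.07435597] 17.8833
```

View pics/w5.png

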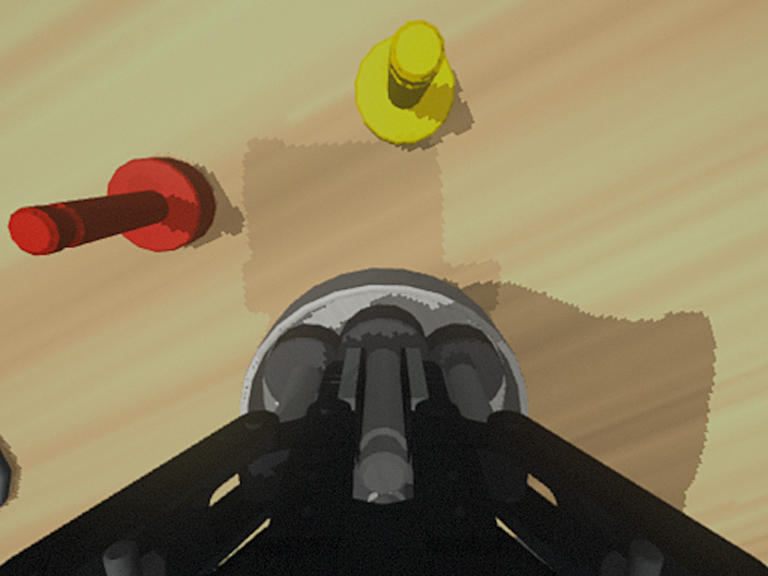

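It stopped 19 mm above the floor, with the foot's bevel at a neighbouring foot's edge and a 2 N outward push. It looks well centred between its two ring neighbours, so the middle pin is the likely contact. I'll raise slightly, shift 1.2 mm outward and try again.

```bash
python3 - <<'E'
from h import *
p=np.array(robot.current_tool_pos()); a=np.radians(-25.3); R=[180,0,-26]
robot.line_to([p[0],p[1],.080],R,velocity=.03)
p[:2]+=.0012*np.array([np.cos(a),np.sin(a)])
robot.line_to([p[0],p[1],.080],R,velocity=.03); robot.pause(.3); print("F0",robot.current_contact_force())
for k in range(3):
    t=robot.line_to([p[0],p[1],.050],R,velocity=.02,f_stop=5)
    q=robot.current_tool_pos(); robot.pause(.2); print(t,q-p,q[2],robot.current_contact_force(),robot.current_time_s())
    if q[2]<.06: break
E
```

```text
F0 [-0.66221064  0.20096128 -2.79709517]
True [ 2.86914197e-04 -5.98526517e-05 -8.52247718e-04] 0.07377135845393974 [ 1.04248381 -0.03710924  5.92167938] 19.6333
True [-0.00018155 -0.00022193 -0.0039486 ] 0.07067500498520891 [ 0.66268925  0.11881981 -3.71717797] 20.1833
True [ 1.15532244e-04  5.21379419e-05 -1.79746568e-02] 0.05664894941895317 [-0.18982196  0.22153501  5.16441674] 21.1333
```

It is seated: contact at z = 56.6 mm, which is the 51.6 mm grasp height plus the 5 mm floor. I'll release it and look again.

```bash
python3 - <<'E'
from h import *
p=robot.current_tool_pos()
fingers.gripper_to(.33,30)
robot.line_to([p[0],p[1],.15],[180,0,-26],velocity=.12)
robot.move_to([.546,.089,.25],[180,0,90])
shot("w6"); print(robot.current_time_s())
im=cv2.imread("pics/w6_raw.png"); cv2.imwrite("pics/w6c.png",cv2.resize(im[100:240,185:335],None,fx=4,fy=4,interpolation=cv2.INTER_CUBIC))
E
```

```text
23.9167
```

View pics/w6c.png

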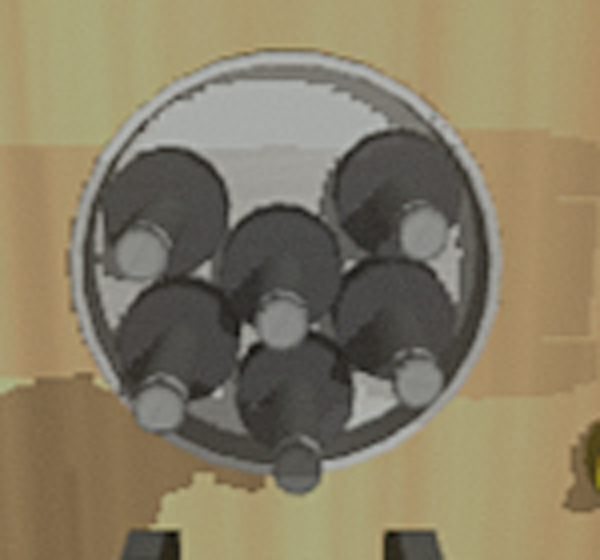

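```bash
python3 - <<'E'
from h import *
d=np.load("pics/w6.npz");K,T=d["K"],d["T"]
f=lambda p,z:ray(K,T,p[0]/4+185-.4,p[1]/4+100-.4,z)
C=np.array([(f((72,262),.03)+f((502,262),.03))[0]/2,(f((288,50),.03)+f((288,473),.03))[1]/2]); print("C",C)
Q={}
for k,p in dict(mid=(283,320),A=(141,252),B=(160,407),D=(298,468),S=(424,230),N=(419,380)).items():
    Q[k]=t=f(p,.09); r=t-C; print(k,t,"r %.1f a %.1f"%(1e3*np.hypot(*r),np.degrees(np.arctan2(r[1],r[0]))))
for r in (.042,.043,.0435,.044):
  for a in (92,93,94,95,96):
    g=C+r*np.array([np.cos(np.radians(a)),np.sin(np.radians(a))])
    print(r,a,{k:round(1e3*np.hypot(*(g-Q[k])),1) for k in("mid","A","S")})
K,T=ext("wrist")
E
```

```text
C [0.54681646 0.08909102]
mid [0.54550305 0.08984452] r 1.5 a 150.2
A [0.5090046  0.10793001] r 42.2 a 153.5
B [0.51248703 0.06576404] r 41.5 a -145.8
D [0.54957734 0.04811231] r 41.1 a -86.1
S [0.58155059 0.11356844] r 42.5 a 35.2
N [0.58171066 0.0733134 ] r 38.3 a -24.3
0.042 92 {'mid': np.float64(41.2), 'A': np.float64(43.1), 'S': np.float64(40.2)}
0.042 93 {'mid': np.float64(41.2), 'A': np.float64(42.5), 'S': np.float64(40.9)}
0.042 94 {'mid': np.float64(41.2), 'A': np.float64(41.8), 'S': np.float64(41.5)}
0.042 95 {'mid': np.float64(41.2), 'A': np.float64(41.2), 'S': np.float64(42.1)}
0.042 96 {'mid': np.float64(41.1), 'A': np.float64(40.5), 'S': np.float64(42.8)}
0.043 92 {'mid': np.float64(42.2), 'A': np.float64(43.6), 'S': np.float64(40.7)}
0.043 93 {'mid': np.float64(42.2), 'A': np.float64(43.0), 'S': np.float64(41.3)}
0.043 94 {'mid': np.float64(42.2), 'A': np.float64(42.3), 'S': np.float64(42.0)}
0.043 95 {'mid': np.float64(42.2), 'A': np.float64(41.7), 'S': np.float64(42.6)}
0.043 96 {'mid': np.float64(42.1), 'A': np.float64(41.0), 'S': np.float64(43.3)}
0.0435 92 {'mid': np.float64(42.7), 'A': np.float64(43.9), 'S': np.float64(40.9)}
0.0435 93 {'mid': np.float64(42.7), 'A': np.float64(43.2), 'S': np.float64(41.6)}
0.0435 94 {'mid': np.float64(42.7), 'A': np.float64(42.6), 'S': np.float64(42.2)}
0.0435 95 {'mid': np.float64(42.7), 'A': np.float64(41.9), 'S': np.float64(42.9)}
0.0435 96 {'mid': np.float64(42.6), 'A': np.float64(41.3), 'S': np.float64(43.5)}
0.044 92 {'mid': np.float64(43.2), 'A': np.float64(44.1), 'S': np.float64(41.2)}
0.044 93 {'mid': np.float64(43.2), 'A': np.float64(43.5), 'S': np.float64(41.8)}
0.044 94 {'mid': np.float64(43.2), 'A': np.float64(42.8), 'S': np.float64(42.5)}
0.044 95 {'mid': np.float64(43.2), 'A': np.float64(42.2), 'S': np.float64(43.2)}
0.044 96 {'mid': np.float64(43.1), 'A': np.float64(41.5), 'S': np.float64(43.8)}
```

N sits at radius 38 mm and has pushed the middle pin 1.5 mm. My pixel reading of N was about 5 mm off along the pads: in w5 the shank top is 20 px lower than in w2. I'll reset N outward, grasp the last pin, and measure its offset in the pads before placing it.

```bash
python3 - <<'E'
from h import *
C=np.array([.5468,.0891])
pol=lambda r,a:C+r*np.array([np.cos(np.radians(a)),np.sin(np.radians(a))])
R=[180,0,-25]; N=np.array([.5817,.0733]); g=pol(.0423,-25)
robot.move_to([*N,.15],R)
if robot.line_to([*N,.056],R,velocity=.1,f_stop=6): raise SystemExit("hit")
fingers.gripper_to(0,40); z=robot.current_tool_pos()[2]
robot.line_to([*N,z+.004],R,velocity=.03); robot.line_to([*g,z+.004],R,velocity=.03)
print(robot.line_to([*g,.050],R,velocity=.012,f_stop=5),z,robot.current_tool_pos()-np.array([*g,0]))
fingers.gripper_to(.33,30); q=robot.current_tool_pos(); robot.line_to([q[0],q[1],.15],R,velocity=.15)
P=np.array([.6064,-.2113]); R=[180,0,94]
robot.move_to([*P,.14],R)
if robot.line_to([*P,.051],R,velocity=.1,f_stop=6): raise SystemExit("hit2")
fingers.gripper_to(0,40); print(robot.current_finger_gap(),robot.current_tool_pos())
robot.line_to([*P,.17],R,velocity=.15)
robot.line_to([*pol(.0435,94.3),.17],R,velocity=.2); robot.pause(.2)
shot("w7"); print(robot.current_contact_force(),robot.current_time_s())
c=[cv2.imread(f"pics/{n}_raw.png")[200:350,190:320] for n in("w2","w5","w7")]
cv2.imwrite("pics/cmp.png",cv2.resize(np.hstack(c),None,fx=2,fy=2,interpolation=cv2.INTER_CUBIC))
E
```

```text
hit
```

```bash
python3 - <<'E'
from h import *
print(robot.current_tool_pos(),robot.current_contact_force(),robot.current_finger_gap(),robot.current_time_s())
robot.pause(.2);print(robot.current_contact_force())
q=robot.current_tool_pos(); robot.line_to([q[0],q[1],.15],[180,0,-25],velocity=.15)
robot.move_to([.546,.089,.25],[180,0,90]); shot("w8"); print(robot.current_time_s())
im=cv2.imread("pics/w8_raw.png"); cv2.imwrite("pics/w8c.png",cv2.resize(im[100:240,185:335],None,fx=4,fy=4,interpolation=cv2.INTER_CUBIC))
a=cv2.imread("pics/w6_raw.png")
print(cv2.phaseCorrelate(np.float32(cv2.cvtColor(a[100:240,185:335],6)),np.float32(cv2.cvtColor(im[100:240,185:335],6))))
E
```

```text
[0.58109839 0.07321462 0.06213447] [ 0.92390831 -0.73003261  4.087154  ] 0.32986969841175723 26.2333
[-0.11192783 -0.58946184  4.0180788 ]
28.7167
((0.12227103008348195, 0.06545083101454452), 0.9947367788244177)
```

View pics/w8c.png

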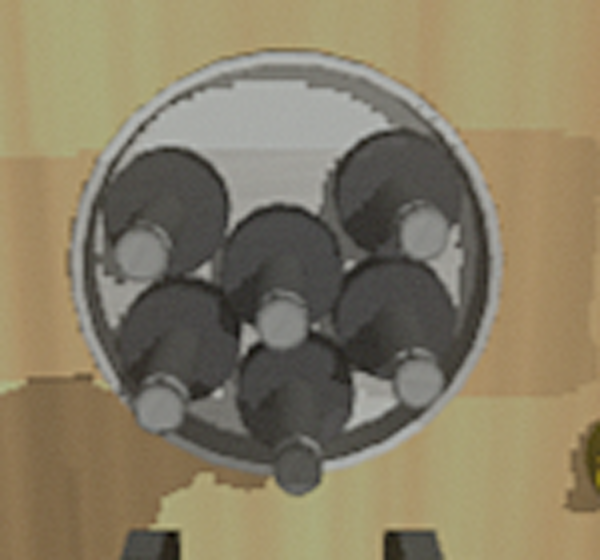

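Nothing moved. With the TCP at the smaller radius, the finger linkage met a neighbouring pin. I'll grip N with the TCP at r ≈ 43.5, the pose that worked before, and shift it outward from there.

```bash
python3 - <<'E'
from h import *
C=np.array([.5468,.0891])
pol=lambda r,a:C+r*np.array([np.cos(np.radians(a)),np.sin(np.radians(a))])
R=[180,0,-25.5]; N=pol(.0438,-24.6); g=pol(.0477,-25.2)
fingers.gripper_to(.28,30)
robot.move_to([*N,.13],R)
h=robot.line_to([*N,.057],R,velocity=.06,f_stop=6); print("h",h,robot.current_tool_pos())
if not h:
    fingers.gripper_to(0,40); z=robot.current_tool_pos()[2]
    robot.line_to([*N,z+.004],R,velocity=.03); robot.line_to([*g,z+.004],R,velocity=.03)
    print(robot.line_to([*g,.050],R,velocity=.012,f_stop=5),z,robot.current_tool_pos()-np.array([*g,0]))
fingers.gripper_to(.28,30); q=robot.current_tool_pos(); robot.line_to([q[0],q[1],.15],R,velocity=.15)
P=np.array([.6064,-.2113]); R=[180,0,94]
robot.move_to([*P,.14],R)
if robot.line_to([*P,.051],R,velocity=.1,f_stop=6): raise SystemExit("hit2")
fingers.gripper_to(0,40); print(robot.current_finger_gap(),robot.current_tool_pos())
robot.line_to([*P,.17],R,velocity=.15)
robot.line_to([*pol(.0435,94.3),.17],R,velocity=.2); robot.pause(.2)
shot("w7"); print(robot.current_contact_force(),robot.current_time_s())
c=[cv2.imread(f"pics/{n}_raw.png")[200:350,190:320] for n in("w2","w5","w7")]
cv2.imwrite("pics/cmp.png",cv2.resize(np.hstack(c),None,fx=2,fy=2,interpolation=cv2.INTER_CUBIC))
E
```

```text
h False [0.58701877 0.07079874 0.05746926]
True 0.05749466880991044 [-2.41822923e-05  6.50586158e-05  5.74248965e-02]
0.1520788909458132 [ 0.60736211 -0.21168985  0.05213779]
[ 0.35175608 -0.18985786 -3.80230025] 40.5417
```

View pics/cmp.png

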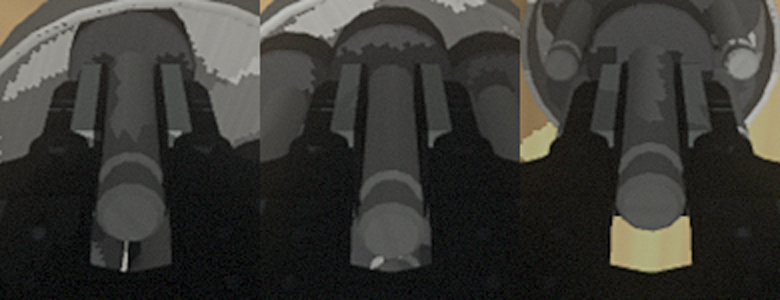

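```bash
python3 - <<'E'
from h import *
c=vision.calibration("wrist");K=np.array(c["mtx"]);T=np.array(c["T_tool_cam"])
for n,(u,v) in dict(w2=(131,212),w5=(393-260,228),w7=(651-520,201)).items():
    print(n,ray(K,T,190+u/2,200+v/2,-.034))
E
```

```text
w2 [ 0.00064286 -0.00045297]
w5 [-3.14981948e-03 -5.57432801e-05]
w7 [ 0.00320545 -0.00045426]
```

```bash
python3 - <<'E'
from h import *
C=np.array([.5468,.0891]); R=[180,0,94]
pol=lambda r,a:C+r*np.array([np.cos(np.radians(a)),np.sin(np.radians(a))])
g=pol(.0412,94.3)
robot.line_to([*g,.17],R,velocity=.05)
robot.line_to([*g,.088],R,velocity=.08,f_stop=8); robot.pause(.2)
print(robot.current_tool_pos()[2],robot.current_contact_force())
f0=np.array(robot.current_contact_force())
t=robot.line_to([*g,.050],R,velocity=.02,f_stop=5);f1=robot.current_contact_force()
print(t,robot.current_tool_pos()-np.array([*g,0]),f1-f0,robot.current_time_s())
robot.pause(.15);print(robot.current_contact_force()-f0)
E
```

```text
0.08854634039551726 [-0.17442326 -0.43560709 -3.67213828]
True [ 2.95783969e-05 -2.37053626e-04  5.70590897e-02] [0.07314883 0.20045364 8.10800781] 43.5583
[-1.39156916 -0.22173098  9.61821097]
```

It seated cleanly at 57.06 mm (57.1 mm expected). I'll release, back off and check.

```bash
python3 - <<'E'
from h import *
q=robot.current_tool_pos()
fingers.gripper_to(.28,30); robot.line_to([q[0],q[1],.15],[180,0,94],velocity=.15)
robot.move_to([.546,.089,.25],[180,0,90]); shot("w9"); print(robot.current_time_s())
im=cv2.imread("pics/w9_raw.png"); cv2.imwrite("pics/w9c.png",cv2.resize(im[100:240,185:335],None,fx=4,fy=4,interpolation=cv2.INTER_CUBIC))
E
```

```text
45.3167
```

View pics/w9c.png

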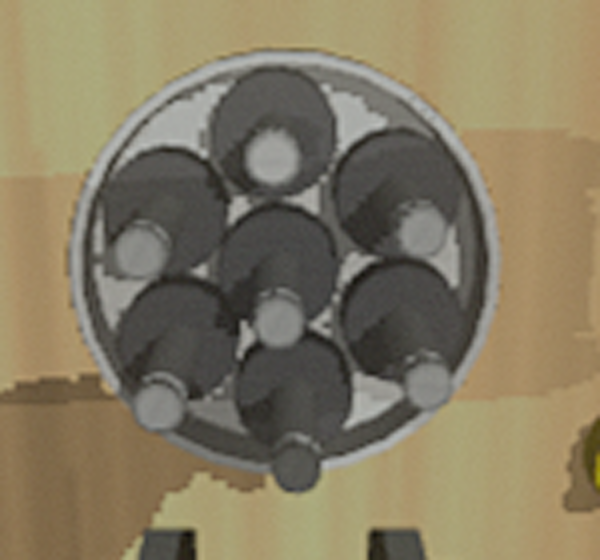

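All seven are in: the middle pin's top is at (280,318), with six around it and every foot lying flat. I'll compute the final positions and hand in.

```bash
python3 - <<'E'
from h import *
d=np.load("pics/w9.npz");K,T=d["K"],d["T"]
f=lambda p,z:ray(K,T,p[0]/4+185-.4,p[1]/4+100-.4,z)
C=np.array([(f((71,262),.03)+f((500,262),.03))[0]/2,(f((287,49),.03)+f((287,473),.03))[1]/2]); print("C",C)
for k,p in dict(mid=(280,318),A=(139,249),B=(160,405),D=(297,467),S=(423,229),N=(429,381),L=(273,157)).items():
    t=f(p,.09); r=t-C; print(k,"r %.1f a %.1f"%(1e3*np.hypot(*r),np.degrees(np.arctan2(r[1],r[0]))))
workorder.close_job(); print(robot.current_time_s())
E
```

```text
C [0.54670282 0.08890506]
mid r 2.0 a 147.4
A r 42.6 a 152.9
B r 41.0 a -145.9
D r 41.1 a -86.0
S r 42.7 a 35.1
N r 41.4 a -23.2
L r 42.9 a 94.5
the job is handed in; nothing more can be done
the job is handed in; nothing more can be done
```

All seven matching pins are in the small tin, one in the middle and six around it, and the job is handed in. The last clock reading before that was 45.3 s of the 70 s allowed.

**What I did:** I moved the astride pin over to about 35°. I then lowered the two matching bench pins into the places at about −23° and 94°. Each pin I placed was let go only once it touched the tin's floor at the expected height.

**Last check (close wrist picture):**
- **Ring:** the six pins stand at radius 41–43 mm, about 60° apart.
- **Middle pin:** it stands 2.0 mm off centre.
- **Tin:** its measured centre stayed within about 0.5 mm.

**What went wrong on the way:**
- **First bench pin:** I had gripped it several mm off along the pads. Lowering it, it caught a neighbouring foot twice at about 4–6 N and pushed the middle pin about 1.5 mm. I later regripped it and set it outward.
- **First regrip attempt:** the descent stopped on contact at about 6 N. A comparison of pictures before and after showed nothing had moved.

I did not go back to the middle pin to centre it. I planned no contact with the odd wide pin, the micrometer, the calculator or the hex key, but I took no final picture of them.

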